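Restock the wipes cartons in the gravity-flow lane

TASK

Load the two blue cartons standing on the worktop into the empty roller chute, one after the other: set each upright on the upper end of the rollers, lengthwise in the lane, and let go there (do not drop it or push it along) so that it runs down by itself, the first to the end stop and the second up against the first. Wait for the first to reach the stop before loading the second; either carton may go first. Leave the full chute with its two cartons and the foil-wrapped flasks as they are.

Things in the scene. Friction and masses are not known exactly. Their poses are not given: they have to be found in the camera images.
- carton_1: Blue carton of lab wipes with a green band on its broad side, a rigid box 65 (its x) x 110 (its y) x 150 (its z, tall) mm, about 0.35 kg; origin at the centre of its underside, so its top is 150 mm along its z. One of the two to load; at the start it stands on the worktop between the chutes.
- carton_2: Blue carton of lab wipes with a green band on its broad side, a rigid box 65 (its x) x 110 (its y) x 150 (its z, tall) mm, about 0.35 kg; origin at the centre of its underside, so its top is 150 mm along its z. The other one to load; at the start it stands on the worktop between the chutes.
- open_chute: The empty one of two alike roller chutes (blue rails, grey rollers), fixed. Origin under its middle on the worktop; +x is level, the way the lane falls (10 degrees, 0.175 rad). Lane 360 mm long on the slope, 84 mm wide between guides that rise 36 mm above the rollers. Rollers 35 mm above the worktop at the stop, 98 mm at the upper (robot's) end. A carton let go rolls down at once, about 0.35 m/s.
- open_chute_load (a point): Loading point of the empty lane: on the rollers, mid-lane, near the upper end. x axis down the slope, y across, z square off the rollers. Set a carton's underside centre here, its 110 mm side along x, its z along this z; up to 60 mm further down still counts, but do not touch a carton whose centre is over 75 mm down. The stop is at x = 280 mm: cartons end at x = 225 and 115 mm.
- full_chute: The other chute, of the same build and axes, holding two cartons and so full; fixed. Leave it.
- stock_1: Blue carton of lab wipes with a green band on its broad side, a rigid box 65 (its x) x 110 (its y) x 150 (its z, tall) mm, about 0.35 kg; origin at the centre of its underside, so its top is 150 mm along its z. Stands in the full chute, at its stop; leave it.
- stock_2: Blue carton of lab wipes with a green band on its broad side, a rigid box 65 (its x) x 110 (its y) x 150 (its z, tall) mm, about 0.35 kg; origin at the centre of its underside, so its top is 150 mm along its z. Stands in the full chute behind stock_1; leave it.
- foil_12: Foil-wrapped flask 58 x 63 x 146 mm on the worktop beyond the cartons; origin at the centre of its underside. Leave it.
- foil_13: Foil-wrapped flask 58 x 65 x 153 mm on the worktop beyond the cartons; origin at the centre of its underside. Leave it.
- foil_16: Foil-wrapped flask 58 x 55 x 112 mm on the worktop beyond the cartons; origin at the centre of its underside. Leave it.
There are look-alikes about, which are no part of the job. Leave any pink or yellow look-alike of the carton_2 alone.

How it is judged (in metres and radians):
On the way, in this order (a step that is already met when the one before it is completed fails the run):
1. a carton is set on the rollers at the upper end of the empty lane (its underside centre 220 mm or more up the slope from the stop) (((x of carton_1 in the frame of open_chute_load between -0.08 and 0.06 m and y of carton_1 in the frame of open_chute_load between -0.025 and 0.025 m and z of carton_1 in the frame of open_chute_load between -0.02 and 0.025 m) or (x of carton_2 in the frame of open_chute_load between -0.08 and 0.06 m and y of carton_2 in the frame of open_chute_load between -0.025 and 0.025 m and z of carton_2 in the frame of open_chute_load between -0.02 and 0.025 m))), for 0.1 s.
2. that carton has run down to the end stop, let go (((x of carton_1 in the frame of open_chute_load between 0.205 and 0.29 m and y of carton_1 in the frame of open_chute_load between -0.025 and 0.025 m and z of carton_1 in the frame of open_chute_load between -0.02 and 0.02 m and angle between the z axis of carton_1 and the z axis of open_chute_load, either way round below 0.12 rad and contact force between the fingers and carton_1 below 0.2 N) or (x of carton_2 in the frame of open_chute_load between 0.205 and 0.29 m and y of carton_2 in the frame of open_chute_load between -0.025 and 0.025 m and z of carton_2 in the frame of open_chute_load between -0.02 and 0.02 m and angle between the z axis of carton_2 and the z axis of open_chute_load, either way round below 0.12 rad and contact force between the fingers and carton_2 below 0.2 N))), for 0.2 s.
3. the other carton is set on the rollers at the upper end of the same lane (((x of carton_1 in the frame of open_chute_load between -0.08 and 0.06 m and y of carton_1 in the frame of open_chute_load between -0.025 and 0.025 m and z of carton_1 in the frame of open_chute_load between -0.02 and 0.025 m) or (x of carton_2 in the frame of open_chute_load between -0.08 and 0.06 m and y of carton_2 in the frame of open_chute_load between -0.025 and 0.025 m and z of carton_2 in the frame of open_chute_load between -0.02 and 0.025 m))), for 0.1 s.
At the end, for the whole second after the job is handed in: Both cartons stand in the chute that was empty, at rest, flat on the rollers (0.12 rad), lengthwise (0.2 rad), within 25 mm of mid-lane: one at the stop (underside centre at most 75 mm up the slope from it), the other behind it (centre 100 to 195 mm up) (((x of carton_1 in the frame of open_chute_load between 0.205 and 0.29 m and y of carton_1 in the frame of open_chute_load between -0.025 and 0.025 m and z of carton_1 in the frame of open_chute_load between -0.02 and 0.02 m and x of carton_2 in the frame of open_chute_load between 0.085 and 0.18 m and y of carton_2 in the frame of open_chute_load between -0.025 and 0.025 m and z of carton_2 in the frame of open_chute_load between -0.02 and 0.02 m) or (x of carton_2 in the frame of open_chute_load between 0.205 and 0.29 m and y of carton_2 in the frame of open_chute_load between -0.025 and 0.025 m and z of carton_2 in the frame of open_chute_load between -0.02 and 0.02 m and x of carton_1 in the frame of open_chute_load between 0.085 and 0.18 m and y of carton_1 in the frame of open_chute_load between -0.025 and 0.025 m and z of carton_1 in the frame of open_chute_load between -0.02 and 0.02 m)) and angle between the z axis of each of carton_1, carton_2 and the z axis of open_chute_load, either way round below 0.12 rad and angle between the y axis of each of carton_1, carton_2 and the x axis of open_chute_load, either way round below 0.2 rad and linear speed of each of carton_1, carton_2 below 0.02 m/s); the robot touches nothing.
It fails at once if a carton is pushed or guided down the lane: touched by the fingers with more than 1 N while its underside centre is less than 205 mm up from the stop of the empty chute ((x of carton_1 in the frame of open_chute_load between 0.075 and 0.31 m and y of carton_1 in the frame of open_chute_load between -0.06 and 0.06 m and z of carton_1 in the frame of open_chute_load between -0.02 and 0.03 m and contact force between the fingers and carton_1 above 1 N) or (x of carton_2 in the frame of open_chute_load between 0.075 and 0.31 m and y of carton_2 in the frame of open_chute_load between -0.06 and 0.06 m and z of carton_2 in the frame of open_chute_load between -0.02 and 0.03 m and contact force between the fingers and carton_2 above 1 N)).
It fails at once if a carton is dropped or thrown: faster than 1.0 m/s while not held ((linear speed of carton_1 above 1 m/s and contact force between the fingers and carton_1 below 0.1 N) or (linear speed of carton_2 above 1 m/s and contact force between the fingers and carton_2 below 0.1 N)).
It fails at once if the full chute or a carton in it is knocked (more than 5 N) (contact force between full_chute and anything else above 5 N).
It fails at once if a foil-wrapped flask is shifted by more than 30 mm (distance of any of foil_12, foil_13, foil_16 from where it was at the start of the episode above 0.03 m).
It also fails if it takes over 64 s, if anything falls off the work surface, if the arm or the gripper's body presses on something with over 40 N, if the wrist force passes 120 N, or if a joint passes its speed limit or range.

ROBOT

A 6-joint arm with a two-finger parallel gripper is mounted at the origin on a cart in front of the work surface, level with it; the furniture and walls round the work are solid. World frame = base frame: x ahead of the robot, y to its left, z up, the work surface at z = 0. Lengths are in m, angles in degrees, forces in N, time in s.
With the tool pointing down it reaches from about 0.325 to 0.85 m from the base axis. Payload 15.5 kg.
Tool frame: the origin (TCP) lies midway between the tips of the shut fingers; the grasp point (between the pads) lies 19 mm behind it; y points along the fingers, x is the direction in which the jaws open and shut, and the axes are right-handed (so a half turn about y gives the same grasp; the last joint's range is limited). The gripper opens to 91 mm and grips with 3 to 60 N. Pads are 32 mm wide; open, the fingers measure 118 mm over their backs; the gripper's body (76 mm by 178 mm) begins 60 mm behind the grasp point.
Start: joints at [-74.284, 28.281, 77.091, -0, 74.628, -5.472], TCP at [0.226, -0.583, 0.19] pointing down, gripper open.
Joint ranges: [-166.48, 166.48], [-47.26, 123.95], [12.59, 153.08], [-70.14, 250.14], [6.76, 159.57], [-176.63, 176.63]. Speed limits (degrees/s): [108.29, 108.29, 147.25, 172.46, 172.46, 172.46].

INTERFACE

Orientations are given as a 3x3 rotation matrix whose columns are the frame's x, y, z axes.
In Python, from bench import ctrl gives the robot as it stands. The module is installed in compiled form; this text tells all that it offers. Calls block until the motion is done:
- ctrl.goto(position, orientation): joint-space move of the TCP to a pose.
- ctrl.move_l(position, vel=0.15, ori=None, contact_N=None): straight line of the TCP; ori=None keeps the orientation; vel is the mean speed in m/s. With contact_N (N) it stops when the force on the tool has changed by that much, and returns True; else False.
- ctrl.movej(angles): joint-space move.
- ctrl.command_gripper(opening): opening from 0.0 (shut) to 1.0 (fully open); the grip force is fixed at half the most; returns when the fingers have stopped.
- ctrl.sleep(seconds).
- ctrl.ik(position, orientation): joint angles nearest the present ones, or None.
- ctrl.read_camera(name): name is "side" or "top" or "wrist"; returns the picture (480x640x3 uint8, blue, green, red); there is no depth.
- ctrl.camera_params(name): a dict with "fx", "fy", "cx", "cy" (pixels), "pose" (4x4, takes a point from camera to world coordinates); the wrist camera has in their place "T_tool_cam" (4x4, takes a point from camera to tool coordinates, whose origin is the TCP and whose axes are the tool frame's). Camera axes: x right, y up, looking along -z (the intrinsics and any distortion apply to the point x, -y, -z); pixel columns grow to the right and rows downward; lengths in m; the calibration is good to about 2 mm. A picture is of the moment at which its call begins: read the wrist's pose just before it. camera_params takes no time and is no camera call.
A pose or a line that the arm cannot do raises ctrl.MotionError and nothing moves.
- ctrl.sign_off(): hands the job in, once; it reports no verdict.
Readings, each from a call of its own:
- ctrl.current_t(): time.
- ctrl.current_q(): joint angles.
- ctrl.current_dq(): joint speeds.
- ctrl.current_effort(): joint torques, N m.
- ctrl.current_tool_pos(): TCP position.
- ctrl.current_eef_rot(): TCP orientation.
- ctrl.current_contact_force(): force on the tool from outside, world axes, zero at the start.
- ctrl.current_wrist_torque(): the same for the moment, N m.
- ctrl.current_grip_width(): opening from 0.0 (shut) to 1.0 (fully open).
Only numpy, scipy, OpenCV 4.12 (cv2) and the standard library are available. Lean on these libraries where they do the work, as an engineer would, in place of code of your own. Each camera call takes 0.05 s, during which the arm holds its last target. There are 200 camera calls.

## Working session

There is one attempt and no reset: what is moved stays moved. The work goes in short steps, each a Python script; the robot and the scene stay as the last script left them, time stands still between calls to the robot, and variables do not carry over. Pictures are saved under pics/ and viewed, about 8 in all and at most 12, crops included, and the job is handed in when it is done.

```bash
mkdir -p pics
python3 - <<'E'
from bench import ctrl
import cv2,numpy as np
np.set_printoptions(precision=4,suppress=True)
for n in ["side","top"]:
    cv2.imwrite(f"pics/{n}0.png",ctrl.read_camera(n)); print(n,ctrl.camera_params(n))
print(ctrl.camera_params("wrist"),ctrl.current_t(),ctrl.current_eef_rot())
E
```

```text
side {'fx': 486.0301199129302, 'fy': 486.0301199129302, 'cx': 318.5895413148139, 'cy': 239.86014495400138, 'pose': array([[ 0.9998,  0.0118,  0.0146,  0.6044],
       [ 0.0039,  0.6312, -0.7756, -0.8976],
       [-0.0184,  0.7755,  0.6311,  0.9185],
       [ 0.    ,  0.    ,  0.    ,  1.    ]])}
top {'fx': 574.3863573513645, 'fy': 574.3863573513645, 'cx': 322.36251806807934, 'cy': 236.68469710851699, 'pose': array([[ 0.4735,  0.6919, -0.5451, -0.3005],
       [-0.8808,  0.3678, -0.2982, -0.3728],
       [-0.0058,  0.6213,  0.7836,  1.3387],
       [ 0.    ,  0.    ,  0.    ,  1.    ]])}
{'fx': 406.7696037482765, 'fy': 406.7696037482765, 'cx': 314.2393182611368, 'cy': 243.78842336908627, 'T_tool_cam': array([[ 1.    ,  0.0003,  0.0014, -0.0005],
       [ 0.0012,  0.2809, -0.9597, -0.1943],
       [-0.0007,  0.9597,  0.2809,  0.0795],
       [ 0.    ,  0.    ,  0.    ,  1.    ]])} 0.1 [[ 0.3614 -0.0003  0.9324]
 [-0.9324  0.001   0.3614]
 [-0.0011 -1.      0.0001]]
```

View pics/top0.png

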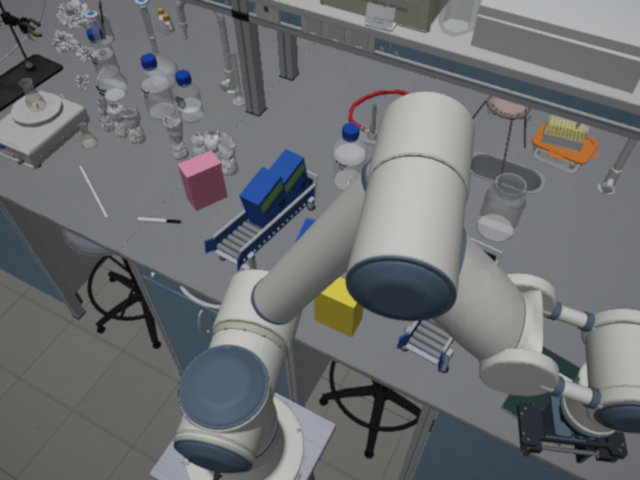

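View pics/side0.png

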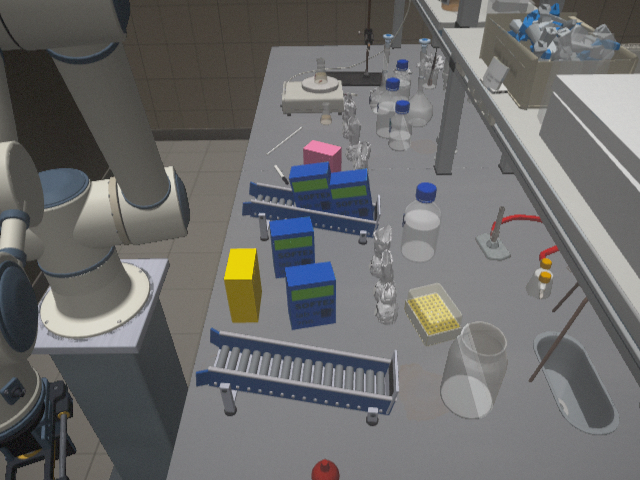

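The side view shows the open chute (near, around (300,372)), the cartons at (292,247) and (310,295), a yellow look-alike at (243,285) and flasks at x≈383. Next I'll look at an enlargement.

Run:
```python
import cv2
im=cv2.imread("pics/side0.png")
cv2.imwrite("pics/c1.png",cv2.resize(im[205:425,185:405],None,fx=2.7,fy=2.7,interpolation=cv2.INTER_CUBIC))
```

```text
(no output)
```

View pics/c1.png

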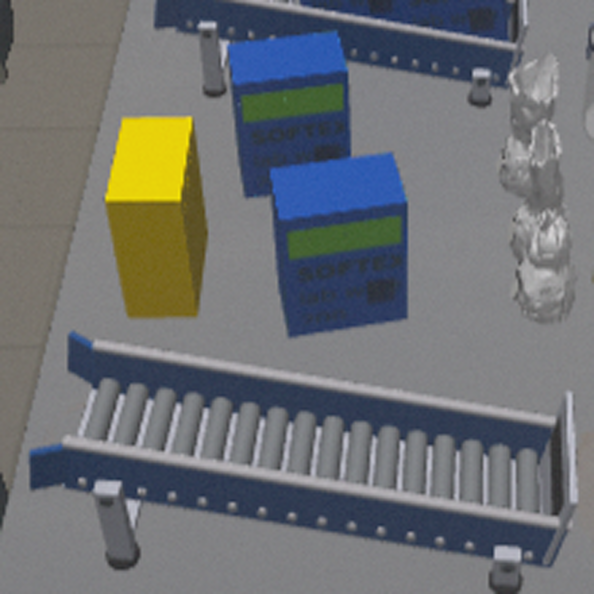

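```bash
cat > h.py <<'E'
from bench import ctrl
import cv2, numpy as np
from scipy.optimize import least_squares
np.set_printoptions(precision=4,suppress=True)
def proj(P,cam,pose):
    p=(np.asarray(P)-pose[:3,3])@pose[:3,:3]
    return np.c_[cam["cx"]+cam["fx"]*p[:,0]/-p[:,2], cam["cy"]-cam["fy"]*p[:,1]/-p[:,2]]
def Rz(a): return np.array([[np.cos(a),-np.sin(a),0],[np.sin(a),np.cos(a),0],[0,0,1]])
def Ry(a): return np.array([[np.cos(a),0,np.sin(a)],[0,1,0],[-np.sin(a),0,np.cos(a)]])
def carton(p): # x,y,yaw of carton x axis
    return lambda P: np.asarray(P)@Rz(p[2]).T+[p[0],p[1],0]
S=np.radians(10)
def chuteR(yaw): return Rz(yaw)@Ry(S)
def chute_pt(p,P): # P in lane frame centred mid-lane on rollers
    return np.asarray(P)@chuteR(p[2]).T+[p[0],p[1],0.0665]
E
python3 - <<'E'
from h import *
cam=ctrl.camera_params("side"); T=cam["pose"]
px=lambda L: np.array(L)/2.7+[185,205]-0.3
# carton x axis ~ world -y (yaw -90): broad face faces -y; corners in (x,y) carton
c=[[-.0325,-.055,.15],[-.0325,.055,.15],[.0325,.055,.15],[.0325,-.055,.15],[.0325,-.055,0],[.0325,.055,0]]
for n,uv in (("A",[[271,170],[392,154],[406,198],[279,218],[289,336],[407,318]]),("B",[[228,43],[337,33],[347,71],[237,82],[244,196]])):
    P=c[:len(uv)]
    r=least_squares(lambda p:(proj(carton(p)(P),cam,T)-px(uv)).ravel(),[.55,-.1,-1.57])
    print(n,r.x,np.degrees(r.x[2]),r.fun.reshape(-1,2))
uv=px([[65,442],[558,523],[93,345],[558,417]])
f=lambda p:(proj(chute_pt(p,[[-.18-p[4],-p[3],.036],[.18,-p[3],.036],[-.18-p[4],p[3],.036],[.18,p[3],.036]]),cam,T)-uv).ravel()
r=least_squares(f,[.55,-.3,0,.045,0]); print("ch",r.x,r.fun.reshape(-1,2))
p=r.x; print("load",chute_pt(p,[[-.1,0,0]]),np.degrees(p[2]))
uv=px([[529,485],[108,410]])
f=lambda q:(proj(chute_pt([q[0],q[1],p[2]],[[q[2],0,0]]),cam,T)-uv[0]).ravel()
E
```

```text
A [ 0.5663 -0.0731 -1.3827] -79.22143215007785 [[-0.8374 -1.0006]
 [ 0.1921 -1.3997]
 [ 0.7487  0.8507]
 [-0.0678  0.2999]
 [-0.2004  0.5465]
 [ 0.1382  0.3709]]
B [ 0.5148  0.1077 -1.4161] -81.13808948288558 [[-0.0376 -0.3471]
 [ 0.7872 -0.9604]
 [ 0.5575 -0.235 ]
 [-1.5306  0.3209]
 [ 0.2772  0.9309]]
ch [ 0.5519 -0.2923 -0.0737  0.0458  0.0039] [[-0.3366  0.2869]
 [ 0.8095 -0.41  ]
 [ 0.3934 -0.4951]
 [-0.9014  0.6295]]
load [[ 0.4537 -0.2851  0.0839]] -4.222784691702996
```

```bash
cat >> h.py <<'E'
CH=[.5519,-.2923,-.0737]
def Rtool_chute(yaw=CH[2]):
    R=chuteR(yaw); return np.c_[-R[:,1],-R[:,2],R[:,0]]
def Rtool_carton(yaw):
    x=Rz(yaw)[:,0]; y=np.array([0,0,-1.]); return np.c_[x,y,np.cross(x,y)]
def wrist(name):
    p,R=np.array(ctrl.current_tool_pos()),np.array(ctrl.current_eef_rot())
    T=np.eye(4);T[:3,:3]=R;T[:3,3]=p
    cam=ctrl.camera_params("wrist"); im=ctrl.read_camera("wrist"); T=T@cam["T_tool_cam"]
    cv2.imwrite(name,im); np.save(name+".npy",T); return im,cam,T
E
python3 - <<'E'
from h import *
cam=ctrl.camera_params("side")
f=lambda p:(proj(chute_pt(p,[[-.184,-.046,.036],[.18,-.046,.036],[.18,.046,.036]]),cam,cam["pose"])-[[248,208],[375,231],[379,198]]).ravel()
r=least_squares(f,[.5,.3,0]); print("full",r.x,r.fun)
R=Rtool_chute(); t=chute_pt(CH,[[-.08,0,.26]])[0]
ctrl.goto(t,R); print(ctrl.current_t(),ctrl.current_q())
im,cam,T=wrist("pics/w1.png")
for a in [[-.18,-.042,.036],[.18,-.042,.036],[-.18,.042,.036],[.18,.042,.036],[.18,-.042,0],[.18,.042,0]]:
    u=proj(chute_pt(CH,[a]),cam,T)[0]; print(a,u); cv2.drawMarker(im,tuple(int(v) for v in u),(0,0,255),0,12)
cv2.imwrite("pics/w1m.png",im)
E
```

```text
full [ 0.5691  0.2587 -0.0254] [ 1.9121 -1.2107  1.9131 -5.8969 -4.038   8.5108]
1.725 [-32.0953  25.6865  59.8433  -4.7844 103.3222  61.4192]
[-0.18, -0.042, 0.036] [352.4329 292.4494]
[0.18, -0.042, 0.036] [363.0467 -95.1386]
[-0.18, 0.042, 0.036] [276.7188 292.4952]
[0.18, 0.042, 0.036] [265.3704 -94.9539]
[0.18, -0.042, 0] [358.7011 -75.4166]
[0.18, 0.042, 0] [269.8025 -75.2544]
```

View pics/w1m.png

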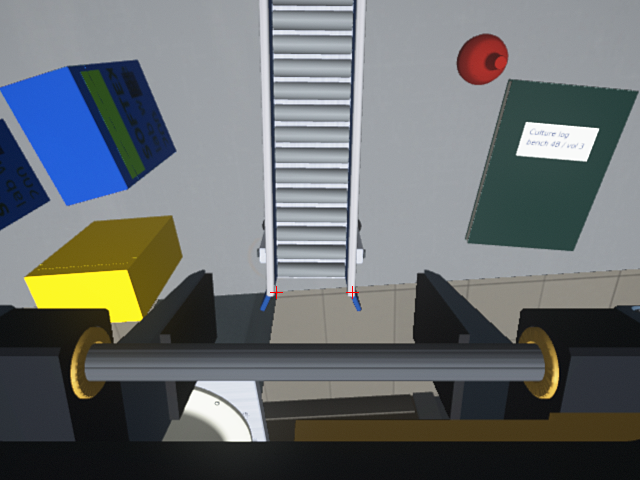

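The wrist view matches the chute model: guide ends predicted at (277,292)/(352,292), seen about 2 px to the left. I'll check carton A's top corners in this view against the fit, then grasp.

```bash
cat >> h.py <<'E'
CH=[.5520,-.2908,-.0737]
def pick(p,zt=.088,up=.30):
    R=Rtool_carton(p[2])
    ctrl.goto([p[0],p[1],up],R)
    ctrl.move_l([p[0],p[1],zt],.15)
    ctrl.command_gripper(0); print("grip",ctrl.current_grip_width()*91,ctrl.current_t())
    ctrl.move_l([p[0],p[1],up],.2); print("lifted",ctrl.current_grip_width()*91,ctrl.current_t())
E
python3 - <<'E'
from h import *
T=np.load("pics/w1.png.npy");cam=ctrl.camera_params("wrist")
A=[.5663,-.0731,-1.3827]
c=[[-.0325,-.055,.15],[-.0325,.055,.15],[.0325,.055,.15],[.0325,-.055,.15]]
u=proj(carton(A)(c),cam,T); o=np.array([[67,205],[0,90],[68,66],[128,189]])
print(u-o)
r=least_squares(lambda p:(proj(carton(p)(c),cam,T)-o).ravel(),A); print(r.x,r.fun)
if np.abs(r.x-A).max()<.07: pick((np.array(A)+r.x)/2)
print(ctrl.current_contact_force())
cv2.imwrite("pics/s2.png",ctrl.read_camera("side"))
E
```

```text
[[-0.3521  2.3329]
 [-1.6021 -1.0408]
 [-0.3126  1.0419]
 [ 0.7182  1.4741]]
[ 0.5669 -0.0737 -1.3804] [ 0.2066  1.701  -1.2848 -1.7765 -0.0285  0.0827  1.2627  0.6712]
grip 64.53001278221188 4.75
lifted 64.643038020472 5.9583
[ 0.1636 -0.5895 -4.2066]
```

View pics/s2.png

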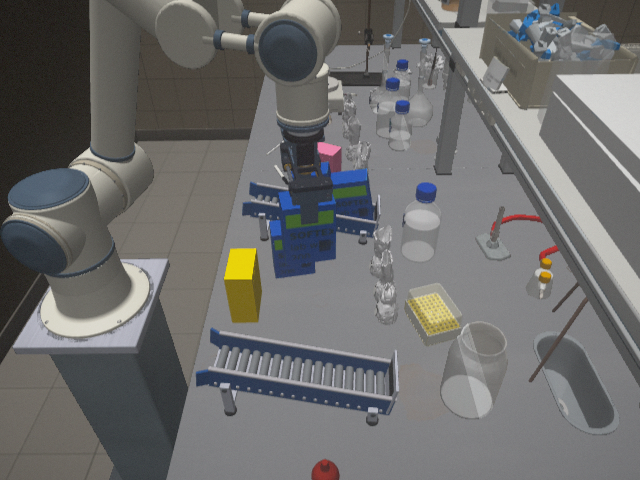

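Carton A is held upright (~(308,225)), nothing else disturbed. Now the placing, lowering with contact detection.

```bash
cat >> h.py <<'E'
def place(zt=.088,s=-.105):
    R=Rtool_chute(CH[2]); L=lambda z:chute_pt(CH,[[s,0,z+zt]])[0]
    ctrl.goto(L(.09),R)
    ctrl.move_l(L(.015),.12)
    hit=ctrl.move_l(L(-.012),.03,contact_N=5)
    d=(np.array(ctrl.current_tool_pos())-L(0))@chuteR(CH[2])
    print("hit",hit,"dev in lane frame",d,ctrl.current_contact_force(),ctrl.current_t())
    if not hit or d[2]>.008: return False
    ctrl.sleep(.25)
    ctrl.command_gripper(1.0); print("open",ctrl.current_t())
    ctrl.move_l(L(.13),.15)
    return True
E
python3 - <<'E'
from h import *
print(place()); ctrl.sleep(.8)
print(ctrl.current_t(),ctrl.current_contact_force())
cv2.imwrite("pics/s3.png",ctrl.read_camera("side"))
E
```

```text
hit True dev in lane frame [ 0.0001 -0.0002 -0.0005] [ 0.4991 -1.5149  1.9484] 8.275
open 9.1167
True
10.9333 [-0.3991  0.3176 -0.2875]
```

View pics/s3.png

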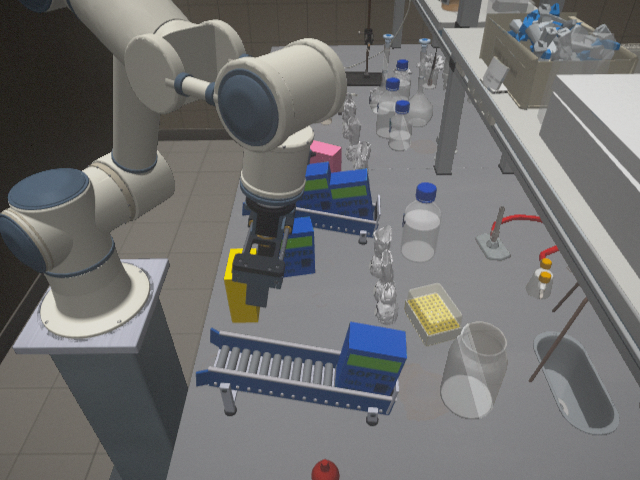

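Carton A is at the stop, ((372,357)), upright. Before picking B, I'll check clearance to the stock cartons.

Run:
```python
from h import *
cam=ctrl.camera_params("side");T=cam["pose"]
for (u,v),z in (((331,187),.193),((369,181),.193),((294,182),.212),((329,178),.212)):
    d=T[:3,:3]@[(u-cam["cx"])/cam["fx"],-(v-cam["cy"])/cam["fy"],-1]; print(T[:3,3]+d*(z-T[2,3])/d[2])
B=[.5148,.1077,-1.4161]
ctrl.goto([B[0],B[1],.30],Rtool_carton(B[2]))
im,cam,T=wrist("pics/w4.png")
c=[[-.0325,-.055,.15],[-.0325,.055,.15],[.0325,.055,.15],[.0325,-.055,.15]]
for u in proj(carton(B)(c),cam,T): print(u); cv2.drawMarker(im,tuple(int(v) for v in u),(0,0,255),0,12)
cv2.imwrite("pics/w4m.png",im); print(ctrl.current_t())
```

```text
[0.6206 0.2218 0.193 ]
[0.7263 0.2496 0.193 ]
[0.5206 0.2197 0.212 ]
[0.6155 0.2375 0.212 ]
[278.4026 279.5807]
[274.8894 155.5591]
[353.2877 155.4264]
[350.2132 279.4832]
12.5
```

View pics/w4m.png

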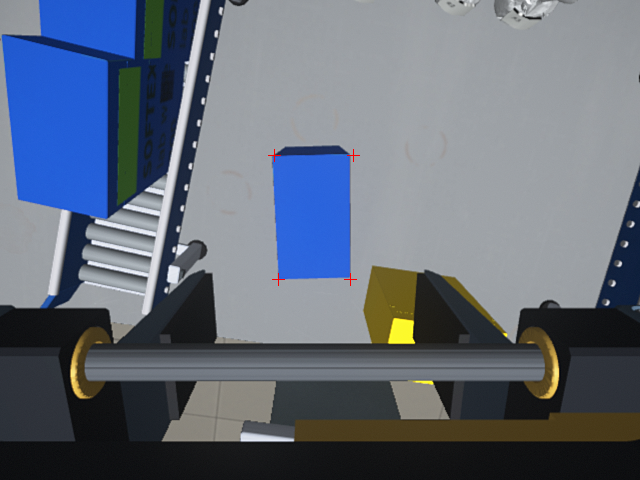

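The predicted corners sit on carton B's top, and there is room on both sides. Picking and placing B.

Run:
```python
from h import *
pick([.5145,.1080,-1.4161],zt=.092,up=.32)
if ctrl.current_grip_width()*91>60:
    print(place(zt=.092)); ctrl.sleep(1.0)
print(ctrl.current_t(),ctrl.current_contact_force())
cv2.imwrite("pics/s5.png",ctrl.read_camera("side"))
```

```text
grip 65.06649635437783 14.9333
lifted 65.14738022687345 16.225
hit True dev in lane frame [ 0.0001 -0.     -0.0005] [ 1.597  -1.2466  2.2258] 19.0583
open 19.8917
True
21.9083 [0.772  0.5172 0.183 ]
```

View pics/s5.png

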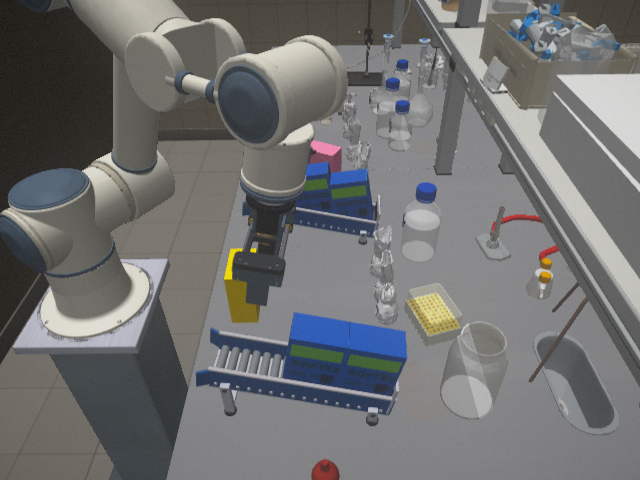

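Both cartons stand flush at the stop ((320,350) and (376,357)), and the gripper is clear. Handing in.

```bash
python3 -c "
from bench import ctrl
ctrl.sleep(.3); print(ctrl.sign_off(), ctrl.current_t())"
```

```text
the job is handed in; nothing more can be done
the job is handed in; nothing more can be done
```

I loaded both blue cartons into the empty chute, one after the other, and handed the job in. The robot's clock read about 22 s of the 64 s allowed.

- **Placing:** I set each carton on the rollers at the loading point, tilted to match the slope. Each touched down within about 0.5 mm of the expected height. I then let it go so it ran down by itself. The side camera showed the first carton at the stop before I picked the second.
- **Last check:** The side camera showed both cartons upright and lengthwise, one at the stop and the other up against it. The gripper was clear of them, and the contact force read under 1 N. The full chute, its two cartons, the flasks, and the yellow and pink look-alikes looked undisturbed. I judged this by eye and did not measure final positions.
- **Failed or disagreeing checks:** The quick fit of the full chute's position was rough, with errors up to about 8 pixels. I checked the clearance separately from the corners of the cartons in it before picking the second carton. Nothing else failed or disagreed.

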